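# Close the sorts tin, then find the fuller tin by its weight and offer it up

## Task

One of the two tins of spare sorts in the wooden rack has been left open: first put its loose steel lid on, fully home and level, so that nothing can spill. Then lift the two tins clear of the rack, one at a time, to feel which is the fuller (heavier), standing the lighter one back in the rack with its lid on. Finish while still holding the heavier tin up over the galley tray on the left, upright and closed, its foot at least 10 cm above the tray, still and not let go; leave the lines of type in the galley where they are.

Things in the scene. Friction and masses are not known exactly. Their poses are not given: they have to be found in the camera images.
- tin_p_mid (a point): One of two like round tins (of spare type sorts), 56 mm across, 60 mm tall, bare steel with a green band, open end up; about 0.25 to 0.85 kg, one at least 1.4 times as heavy as the other; looks and place do not tell which. Point: its centre, 30 mm above its foot. z: up its axis. Inside, a grey felt pad lies 14 mm below the rim. Wall 3 mm, bore 50 mm.
- tin_q_mid (a point): One of two like round tins (of spare type sorts), 56 mm across, 60 mm tall, bare steel with a green band, open end up; about 0.25 to 0.85 kg, one at least 1.4 times as heavy as the other; looks and place do not tell which. Point: its centre, 30 mm above its foot. z: up its axis. Inside, a grey felt pad lies 14 mm below the rim. Wall 3 mm, bore 50 mm.
- lid_loose_mid (a point): The loose lid, lying flat on the table the right way up. Round steel: a flange 54 mm across and 11 mm thick over a plug 48 mm across and 9 mm deep with a tapered nose; 40 g. Point: centre of the flange, 14.5 mm above the plug's underside. Seated, the flange rests on the tin's rim and this point is 35.5 mm above the tin's centre. z: up.
- lid_on_mid (a point): The like lid already on the other tin (54 mm flange, 11 mm thick; plug 48 mm, 9 mm deep). It is only pushed in, so it does not carry the tin: lift tins by their sides. Point: centre of the flange. z: up.
- rack_left (a point): Floor centre of one round recess (60 mm across, 8 mm deep) of the fixed wooden rack, a board 96 x 226 x 14 mm; the recess on the board's +y side, 110 mm from the other. At the start the closed tin stands here. Its x runs across the board, y along it, z up. Recess floor is 6 mm above the table; board top 14 mm.
- rack_right (a point): Floor centre of the rack's other recess (60 mm across, 8 mm deep), on the board's -y side. At the start the open tin stands here. Axes as for the left one.
- galley_mid (a point): Centre of the floor of the fixed steel galley, a shallow tray 308 mm (its x) by 251 mm (its y) with a rim 32 mm high on three sides, open at its -x end; floor 2 mm above the table. z: up.
- type_one: Block of set metal type, 45 x 32 x 26 mm, standing loose in the galley; to be left alone. Origin: centre of its underside.
- type_two: Another block of set metal type, 34 x 41 x 26 mm, standing loose in the galley; to be left alone. Origin: centre of its underside.

How it is judged:
By the outcome, as a careful person would: the job done as asked, in the order asked, and still so for the second after the job is handed in, while the arm keeps its last pose, push and grip.
It also fails if it takes over 72 s, if anything falls off the work surface, if the arm or the gripper's body presses on something with over 40 N, if the wrist force passes 120 N, or if a joint passes its speed limit or range.

## Robot

A 6-joint arm with a two-finger parallel gripper is mounted at the origin on a cart in front of the work surface, level with it; the furniture and walls round the work are solid. World frame = base frame: x ahead of the robot, y to its left, z up, the work surface at z = 0. Lengths are in mm, angles in degrees, forces in N, time in s.
With the tool pointing down it reaches from about 325 to 750 mm from the base axis. Payload 7.6 kg.
Tool frame: the origin (TCP) lies at the very end of the fingers, on their centre line; the grasp point (between the pads) lies 19 mm behind it (manip.hold_point_z is the distance from the TCP to the grasp point, in mm); z points along the fingers, y is the direction in which the jaws open and shut (so a half turn about z gives the same grasp; the last joint's range is limited). The gripper opens to 85 mm and grips with 20 to 120 N. Pads are 22 mm wide; open, the fingers measure 114 mm over their backs; the gripper's body (76 mm by 85 mm) begins 54 mm behind the grasp point. The pads swing forward as they close: fully open they stand 13 mm farther back than shut.
Start: joints at [60.487, 2.991, 80.254, -0, 96.75, -4.028], TCP at [225.883, 473.944, 231.323] pointing down, gripper open.
Joint ranges: [-166.34, 166.34], [-52.06, 124.39], [6.96, 135.62], [-60.46, 240.46], [14.63, 156.25], [-167.68, 167.68]. Speed limits (degrees/s): [147.25, 147.25, 172.46, 180, 180, 180].

## Interface

Orientations are given as a 3x3 rotation matrix whose columns are the frame's x, y, z axes.
In Python, from rig import sensors, cams, manip gives the robot as it stands.
- The arm moves only by the tool drive_tool, never from a script. Its argument "targets" is a list of rows, each an object with "linear": the shift along the tool's x, y, z in m, a list of three; "spin": the turn about the tool's z in degrees. A call has 1 to 8 rows; each row is the pose to reach, as a shift and turn from the pose commanded when the call began, along the tool's axes at that moment; what a row does not reach only later rows make up. A row lasts 1/8 s, in which the tool goes at most 62.5 mm and 10.7 degrees, less where a joint would pass 70% of its speed; a pose out of reach is approached as far as the arm can. A call with a gripper value outside its range is refused whole. "grip" is the closure, from 0 (fully open) to 1 (shut), set as the call begins (left out, the last holds). The fingers move at their own pace and stop on an object; "squeeze" is the grip in N (left out, the last holds). Time passes only in rows, so rows that repeat a pose let the fingers close. It gives the time, the measured TCP pose, the force and the opening at its end, in the units of the state.
- sensors.get_obs(): the state, without advancing time (a new reading comes with each control period).
- cams.grab_frame(name): name is "side" or "top"; returns (picture, depth): 420x560x3 uint8, blue, green, red; 420x560 float32, mm along the optical axis (not along the pixel's ray), 0 where there is no reading.
- cams.get_calibration(name): a dict with "fx", "fy", "cx", "cy" (pixels), "dist" ([k1, k2, p1, p2, k3] as OpenCV has them; the pictures are not rectified), "world_from_camera" (4x4, takes a point from camera to world coordinates). Camera axes: x right, y down, z forward; pixel columns grow to the right and rows downward; lengths in mm; the calibration is good to about 2 mm. A picture is of the moment at which its call begins. get_calibration takes no time and is no camera call.
- manip.finish_job(): hands the job in, once; it reports no verdict.
The state is a dict: "time_s": time; "q": joint angles; "qvel": joint speeds; "joint_efforts": joint torques, N m; "ee_pos": TCP position; "tool_rot": TCP orientation; "ft_force": force on the tool from outside, world axes, zero at the start; "wrist_torque": the same for the moment, N m; "gripper_width": finger opening in mm.
Only numpy, scipy, OpenCV 4.12 (cv2) and the standard library are available. Lean on these libraries where they do the work, as an engineer would, in place of code of your own. Each camera call takes 0.05 s, during which the arm holds its last target. There are 200 camera calls.

## Working session

There is one attempt and no reset: what is moved stays moved. The work goes in short steps, Python scripts to look and compute and a tool call to move; the robot and the scene stay as the last step left them, time stands still between calls to the robot, and variables do not carry over. Pictures are saved under pics/ and viewed, about 8 in all and at most 12, crops included, and the job is handed in when it is done.

Besides the shell and the picture viewer there is one more tool, called after ">>>" as name(argument=value, ...), one argument or row to a line, values as JSON. drive_tool: Moves the arm, as the interface text tells. Its arguments: {"type":"object","properties":{"targets":{"type":"array"},"grip":{"type":"number"},"squeeze":{"type":"number"}},"required":["targets"]}

```bash
mkdir -p pics; cat > h.py <<'E'
from rig import sensors, cams, manip
import numpy as np, cv2
def grab(n,save=None):
    im,d=cams.grab_frame(n)
    if save: cv2.imwrite(f'pics/{save}.png',im); np.save(f'pics/{save}.npy',d)
    return im,d
def ray(n,u,v):
    c=cams.get_calibration(n);K=np.array([[c['fx'],0,c['cx']],[0,c['fy'],c['cy']],[0,0,1.]])
    p=cv2.undistortPoints(np.array([[[u,v]]],float),K,np.array(c['dist'],float))[0,0]
    T=np.array(c['world_from_camera']);return T[:3,3],T[:3,:3]@np.array([p[0],p[1],1.])
def atz(n,u,v,z):
    o,r=ray(n,u,v);return o+r*(z-o[2])/r[2]
def cloud(n,d):
    c=cams.get_calibration(n);K=np.array([[c['fx'],0,c['cx']],[0,c['fy'],c['cy']],[0,0,1.]])
    vv,uu=np.mgrid[:d.shape[0],:d.shape[1]]
    p=cv2.undistortPoints(np.stack([uu,vv],-1).reshape(-1,1,2).astype(float),K,np.array(c['dist'],float)).reshape(*d.shape,2)
    P=np.concatenate([p,np.ones((*d.shape,1))],-1)*d[...,None];T=np.array(c['world_from_camera'])
    return P@T[:3,:3].T+T[:3,3]
E
python3 - <<'E'
from h import *
o=sensors.get_obs()
for k,v in o.items(): print(k,np.round(v,3).tolist())
for n in('top','side'):
    grab(n,n+'0'); c=cams.get_calibration(n); print(n,c['fx'],np.round(c['world_from_camera'],2).tolist())
a=cv2.imread('pics/top0.png')
E
```

```text
time_s 0.0
q [60.487, 3.028, 80.315, 0.0, 96.749, -4.027]
qvel [-0.063, 0.041, -0.046, 0.023, -0.055, -0.013]
joint_efforts [0.001, -38.167, -36.018, 0.0, 0.006, -0.0]
ee_pos [225.723, 473.659, 230.443]
tool_rot [[-0.903, 0.43, -0.001], [0.43, 0.903, -0.001], [0.0, -0.002, -1.0]]
ft_force [-0.385, -0.452, -0.772]
wrist_torque [-0.063, -0.04, 0.006]
gripper_width 85.721
top 409.4515856542091 [[0.0, -1.0, 0.05, 517.34], [-1.0, -0.0, 0.0, 4.79], [-0.0, -0.05, -1.0, 919.64], [0.0, 0.0, 0.0, 1.0]]
side 399.1368221609178 [[-1.0, -0.04, 0.06, 501.65], [-0.07, 0.49, -0.87, 748.47], [0.0, -0.87, -0.5, 505.37], [0.0, 0.0, 0.0, 1.0]]
```

View pics/top0.png

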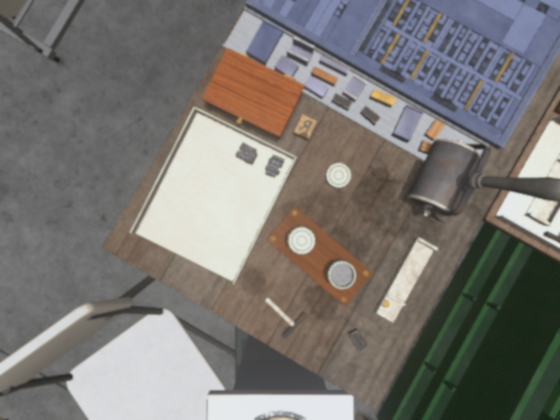

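View pics/side0.png

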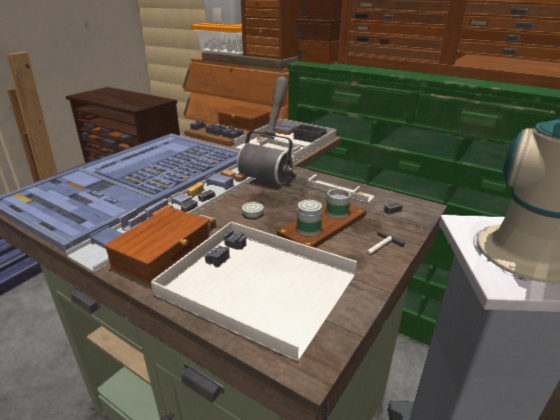

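```bash
python3 - <<'E'
from h import *
a=cv2.imread('pics/top0.png')
c=a[150:320,230:410]; c=cv2.resize(c,None,fx=4,fy=4,interpolation=cv2.INTER_CUBIC)[:600,:]
cv2.imwrite('pics/top0c.png',c)
d=np.load('pics/top0.npy'); P=cloud('top',d)
for nm,u,v,z,r,zt in(('lid',339,175,20,27,20),('closed',301,240,77,27,77),('open',342,275,66,28,66)):
    print(nm,P[v,u].round(1),atz('top',u,v,z).round(1))
    w=P[v-20:v+21,u-20:u+21].reshape(-1,3); m=abs(w[:,2]-z)<6
    print(m.sum(),w[m].mean(0).round(1),np.median(w[m],0).round(1),cv2.minEnclosingCircle(w[m][:,:2].astype(np.float32)))
print(P[300,345],P[215,295])
E
```

```text
lid [ 629.  -129.6   18.5] [ 628.8 -129.3   20. ]
490 [ 629.7 -127.3   19.8] [ 629.1 -127.2   19.7] ((629.7750244140625, -127.5257568359375), 27.900529861450195)
closed [487.7 -42.3  76.1] [487.8 -42.3  77. ]
535 [488.  -41.8  76.8] [487.8 -42.2  76.8] ((487.9693298339844, -42.17485427856445), 26.915939331054688)
open [ 413.7 -129.8   50.6] [ 415.5 -127.4   66. ]
143 [ 417.3 -126.6   65.2] [ 417.7 -125.5   65.1] ((416.212890625, -127.38365936279297), 28.745113372802734)
[ 355.51643443 -141.25914302   15.48558535] [540.60527378 -32.50157771  16.34058356]
```

View pics/top0c.png

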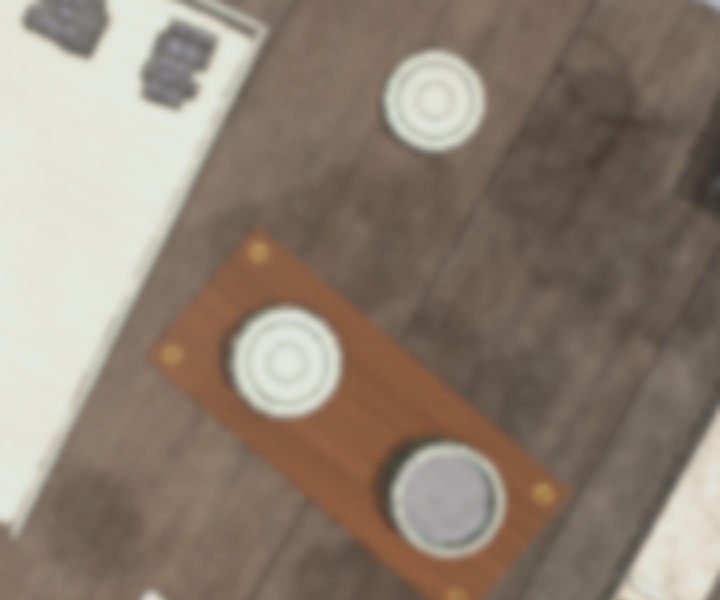

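>>> drive_tool(
  targets=[
    {"linear": [-0.03, -0.018, 0.006], "spin": 5},
    {"linear": [-0.075, -0.044, 0.015], "spin": 12},
    {"linear": [-0.12, -0.071, 0.023], "spin": 20},
    {"linear": [-0.165, -0.098, 0.032], "spin": 28},
    {"linear": [-0.21, -0.124, 0.041], "spin": 36},
    {"linear": [-0.25, -0.148, 0.049], "spin": 43},
    {"linear": [-0.285, -0.169, 0.055], "spin": 48},
    {"linear": [-0.31155, -0.1847, 0.0605], "spin": 52.25},
  ],
  grip=0.28,
  squeeze=40,
)

```text
time_s: 1.1
ee_pos: [428.1, 171.6, 170.2]
tool_rot: [[-0.209, 0.978, -0.001], [0.978, 0.209, -0.0], [-0.0, -0.001, -1.0]]
ft_force: [0.3, -0.1, 0.2]
gripper_width: 61.7
```

>>> drive_tool(
  targets=[
    {"linear": [-0.045, 0.018, 0.008], "spin": 7},
    {"linear": [-0.095, 0.038, 0.017], "spin": 15},
    {"linear": [-0.145, 0.057, 0.026], "spin": 23},
    {"linear": [-0.195, 0.077, 0.035], "spin": 31},
    {"linear": [-0.245, 0.097, 0.044], "spin": 39},
    {"linear": [-0.29, 0.115, 0.052], "spin": 46},
    {"linear": [-0.32, 0.1265, 0.0575], "spin": 50},
    {"linear": [-0.3368, 0.1333, 0.0605], "spin": 52.25},
  ],
)

```text
time_s: 2.1
ee_pos: [629.5, -129.2, 108.9]
tool_rot: [[0.645, 0.764, -0.002], [0.764, -0.645, 0.0], [-0.001, -0.002, -1.0]]
ft_force: [-0.1, 1.2, -0.2]
gripper_width: 61.7
```

>>> drive_tool(
  targets=[
    {"linear": [0, 0, 0.02], "spin": 0},
    {"linear": [0, 0, 0.045], "spin": 0},
    {"linear": [0, 0, 0.07], "spin": 0},
    {"linear": [0, 0, 0.085], "spin": 0},
    {"linear": [0, 0, 0.09], "spin": 0},
    {"linear": [0, 0, 0.09], "spin": 0},
  ],
)

```text
time_s: 2.85
ee_pos: [629.5, -127.4, 20.5]
tool_rot: [[0.642, 0.766, 0.0], [0.766, -0.642, 0.0], [0.0, 0.0, -1.0]]
ft_force: [0.2, 0.1, -0.0]
gripper_width: 61.2
```

```bash
python3 - <<'E'
from h import *
o=sensors.get_obs();print(o['ee_pos'],o['ft_force'])
a,_=grab('side','s1');t,_=grab('top','t1')
b=np.hstack([cv2.resize(a[150:250,205:305],None,fx=4,fy=4,interpolation=2),cv2.resize(t[110:210,290:390],None,fx=4,fy=4,interpolation=2)])
cv2.imwrite('pics/c1.png',b)
E
```

```text
[ 629.544389   -127.37169954   20.50069159] [ 0.17350456  0.06459217 -0.04662636]
```

View pics/c1.png

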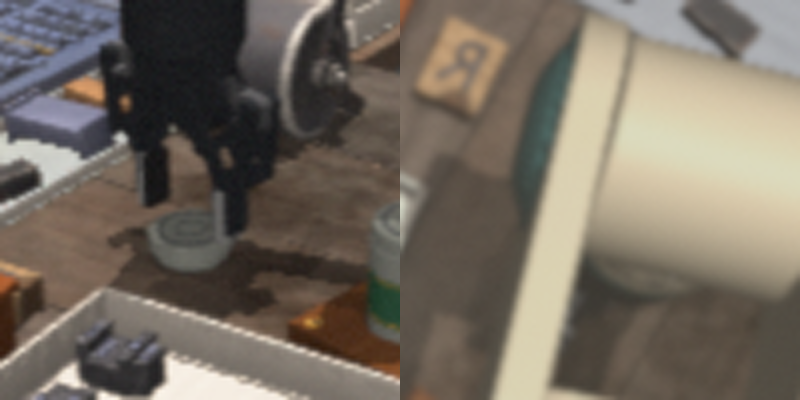

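>>> drive_tool(
  targets=[
    {"linear": [0, 0, 0.007], "spin": 0},
    {"linear": [0, 0, 0.014], "spin": 0},
    {"linear": [0, 0, 0.0165], "spin": 0},
    {"linear": [0, 0, 0.0165], "spin": 0},
  ],
)

```text
time_s: 3.45
ee_pos: [629.2, -127.6, 3.4]
tool_rot: [[0.643, 0.766, -0.001], [0.766, -0.643, 0.0], [-0.0, -0.001, -1.0]]
ft_force: [0.2, -0.5, 0.3]
gripper_width: 61.5
```

>>> drive_tool(
  targets=[
    {"linear": [0, 0, 0.001], "spin": 0},
    {"linear": [0, 0, 0.0025], "spin": 0},
    {"linear": [0, 0, 0.0025], "spin": 0},
  ],
)

```text
time_s: 3.82
ee_pos: [629.4, -127.6, 1.2]
tool_rot: [[0.643, 0.766, -0.0], [0.766, -0.643, 0.0], [0.0, -0.0, -1.0]]
ft_force: [0.2, 0.7, -0.1]
gripper_width: 60.9
```

Not touching yet; continue stepping.

>>> drive_tool(
  targets=[
    {"linear": [0, 0, 0.001], "spin": 0},
    {"linear": [0, 0, 0.002], "spin": 0},
    {"linear": [0, 0, 0.002], "spin": 0},
  ],
)

```text
time_s: 4.2
ee_pos: [629.4, -127.6, -0.9]
tool_rot: [[0.643, 0.766, -0.0], [0.766, -0.643, 0.0], [0.0, -0.0, -1.0]]
ft_force: [0.2, 0.1, -0.7]
gripper_width: 61.3
```

>>> drive_tool(
  targets=[
    {"linear": [0, 0, 0.001], "spin": 0},
    {"linear": [0, 0, 0.002], "spin": 0},
    {"linear": [0, 0, 0.002], "spin": 0},
  ],
)

```text
time_s: 4.58
ee_pos: [629.4, -127.6, -2.8]
tool_rot: [[0.643, 0.766, -0.0], [0.766, -0.643, 0.0], [0.0, -0.0, -1.0]]
ft_force: [0.6, 0.1, -0.1]
gripper_width: 61.7
```

>>> drive_tool(
  targets=[
    {"linear": [0, 0, 0.001], "spin": 0},
    {"linear": [0, 0, 0.002], "spin": 0},
    {"linear": [0, 0, 0.002], "spin": 0},
  ],
)

```text
time_s: 4.95
ee_pos: [629.4, -127.6, -4.9]
tool_rot: [[0.643, 0.766, -0.0], [0.766, -0.643, 0.0], [-0.0, -0.0, -1.0]]
ft_force: [-0.1, -0.5, -0.5]
gripper_width: 61.2
```

>>> drive_tool(
  targets=[
    {"linear": [0, 0, 0.001], "spin": 0},
    {"linear": [0, 0, 0.0015], "spin": 0},
    {"linear": [0, 0, 0.0015], "spin": 0},
  ],
)

```text
time_s: 5.32
ee_pos: [629.6, -127.7, -5.4]
tool_rot: [[0.643, 0.766, 0.0], [0.766, -0.643, -0.0], [0.0, 0.0, -1.0]]
ft_force: [-3.5, 0.0, 4.1]
gripper_width: 61.6
```

>>> drive_tool(
  targets=[
    {"linear": [0, 0, -0.007], "spin": 0},
    {"linear": [0, 0, -0.0145], "spin": 0},
    {"linear": [0, 0, -0.0145], "spin": 0},
  ],
)

```text
time_s: 5.7
ee_pos: [630.1, -127.8, 9.4]
tool_rot: [[0.643, 0.766, 0.002], [0.766, -0.643, -0.0], [0.001, 0.002, -1.0]]
ft_force: [0.5, 0.3, 0.1]
gripper_width: 61.8
```

>>> drive_tool(
  targets=[
    {"linear": [0, 0, 0], "spin": 0},
    {"linear": [0, 0, 0], "spin": 0},
    {"linear": [0, 0, 0], "spin": 0},
    {"linear": [0, 0, 0], "spin": 0},
  ],
  grip=0.6,
  squeeze=25,
)

```text
time_s: 6.2
ee_pos: [629.7, -127.7, 9.0]
tool_rot: [[0.643, 0.766, 0.001], [0.766, -0.643, -0.0], [0.0, 0.001, -1.0]]
ft_force: [-1.5, 0.5, 5.0]
gripper_width: 53.2
```

>>> drive_tool(
  targets=[
    {"linear": [0, 0, -0.02], "spin": 0},
    {"linear": [0, 0, -0.06], "spin": 0},
    {"linear": [0, 0, -0.1], "spin": 0},
    {"linear": [0, 0, -0.12], "spin": 0},
  ],
)

```text
time_s: 6.7
ee_pos: [630.4, -127.9, 132.0]
tool_rot: [[0.643, 0.766, 0.004], [0.766, -0.643, -0.001], [0.002, 0.004, -1.0]]
ft_force: [0.1, -1.3, -1.2]
gripper_width: 52.7
```

```bash
python3 - <<'E'
from h import *
a=cv2.imread('pics/top0.png'); g=cv2.cvtColor(a,6).astype(np.float32)
from scipy.ndimage import map_coordinates as mc
from scipy.optimize import least_squares
c=cams.get_calibration('top');K=np.array([[c['fx'],0,c['cx']],[0,c['fy'],c['cy']],[0,0,1.]]);T=np.array(c['world_from_camera']);Ti=np.linalg.inv(T)
def proj(p): 
    return cv2.projectPoints(p,cv2.Rodrigues(Ti[:3,:3])[0],Ti[:3,3],K,np.array(c['dist'],float))[0][:,0]
th=np.linspace(0,2*np.pi,120,endpoint=False)
gs=cv2.GaussianBlur(g,(0,0),0.6)
# maximise mean radial gradient at the outer rim, radius known
def fit(x,y,z,r):
    best=None
    for rr in (r-1,r,r+1):
      def prof(p,q): return mc(gs,proj(np.stack([p[0]+q*np.cos(th),p[1]+q*np.sin(th),0*th+z],1))[:,::-1].T,order=1)
      for dx in np.arange(-4,4.1,.25):
        for dy in np.arange(-4,4.1,.25):
          p=(x+dx,y+dy); d=np.median(prof(p,rr-1.5)-prof(p,rr+1.5))
          if best is None or d>best[0]: best=(d,p,rr)
    return best
print(sensors.get_obs()['gripper_width'])
for s in((629.5,-127.5,20,27),(488,-42,77,27),(416,-127.5,66,28)): print(fit(*s))
E
```

```text
52.68311699097421
(np.float32(44.904564), (np.float64(630.0), np.float64(-128.0)), 27)
(np.float32(53.273827), (np.float64(488.0), np.float64(-42.75)), 27)
(np.float32(38.204983), (np.float64(415.75), np.float64(-127.5)), 29)
```

>>> drive_tool(
  targets=[
    {"linear": [-0.015, -0.018, 0], "spin": 0},
    {"linear": [-0.045, -0.054, 0.0], "spin": 0},
    {"linear": [-0.08, -0.096, 0], "spin": 0},
    {"linear": [-0.112, -0.134, 0], "spin": 0},
    {"linear": [-0.13, -0.1555, 0.01], "spin": 0},
    {"linear": [-0.1371, -0.164, 0.028], "spin": 0},
    {"linear": [-0.1371, -0.164, 0.036], "spin": 0},
    {"linear": [-0.1371, -0.164, 0.036], "spin": 0},
  ],
)

```text
time_s: 7.7
ee_pos: [415.7, -127.1, 91.9]
tool_rot: [[0.643, 0.766, -0.001], [0.766, -0.643, 0.001], [-0.0, -0.001, -1.0]]
ft_force: [-0.2, 0.1, 0.3]
gripper_width: 53.1
```

```bash
python3 - <<'E'
from h import *
o=sensors.get_obs();print(o['ee_pos'],o['ft_force'],o['gripper_width'])
a,d=grab('side','s2')
cv2.imwrite('pics/c2.png',cv2.resize(a[130:250,260:400],None,fx=5,fy=5,interpolation=2))
E
```

```text
[ 415.7424496  -127.14631426   91.87957013] [-0.17308705  0.14448235  0.33344258] 53.07882084014756
```

View pics/c2.png

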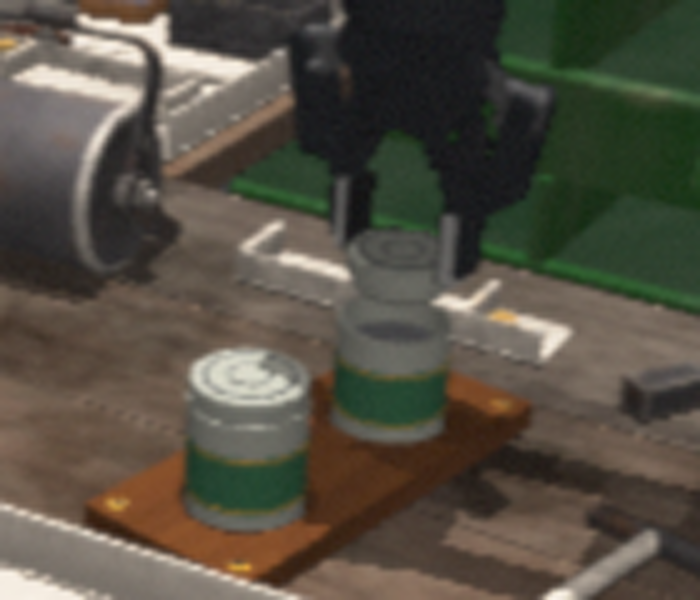

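>>> drive_tool(
  targets=[
    {"linear": [0, 0, 0.006], "spin": 0},
    {"linear": [0, 0, 0.012], "spin": 0},
    {"linear": [0, 0, 0.016], "spin": 0},
    {"linear": [0, 0, 0.018], "spin": 0},
    {"linear": [0, 0, 0.018], "spin": 0},
  ],
)

```text
time_s: 8.38
ee_pos: [415.7, -127.3, 74.2]
tool_rot: [[0.643, 0.766, -0.0], [0.766, -0.643, 0.0], [0.0, -0.0, -1.0]]
ft_force: [0.6, 0.2, -0.4]
gripper_width: 52.9
```

>>> drive_tool(
  targets=[
    {"linear": [0, 0, 0.0015], "spin": 0},
    {"linear": [0, 0, 0.003], "spin": 0},
    {"linear": [0, 0, 0.003], "spin": 0},
  ],
)

```text
time_s: 8.75
ee_pos: [415.6, -127.3, 71.2]
tool_rot: [[0.643, 0.766, -0.0], [0.766, -0.643, 0.0], [0.0, -0.0, -1.0]]
ft_force: [-0.1, -0.1, -0.7]
gripper_width: 53.1
```

>>> drive_tool(
  targets=[
    {"linear": [0, 0, 0.0015], "spin": 0},
    {"linear": [0, 0, 0.003], "spin": 0},
    {"linear": [0, 0, 0.003], "spin": 0},
  ],
)

```text
time_s: 9.12
ee_pos: [415.6, -127.3, 68.1]
tool_rot: [[0.643, 0.766, -0.0], [0.766, -0.643, 0.0], [0.0, -0.0, -1.0]]
ft_force: [-0.2, 0.1, -0.0]
gripper_width: 52.7
```

>>> drive_tool(
  targets=[
    {"linear": [0, 0, 0.0015], "spin": 0},
    {"linear": [0, 0, 0.0025], "spin": 0},
    {"linear": [0, 0, 0.0025], "spin": 0},
  ],
)

```text
time_s: 9.5
ee_pos: [415.7, -127.3, 66.0]
tool_rot: [[0.643, 0.766, 0.0], [0.766, -0.643, 0.0], [0.0, 0.0, -1.0]]
ft_force: [-1.8, 0.6, 3.0]
gripper_width: 52.9
```

>>> drive_tool(
  targets=[
    {"linear": [0, 0, 0.0008], "spin": 0},
    {"linear": [0, 0, 0.0015], "spin": 0},
    {"linear": [0, 0, 0.0015], "spin": 0},
  ],
)

```text
time_s: 9.88
ee_pos: [415.9, -127.3, 65.8]
tool_rot: [[0.643, 0.766, 0.0], [0.766, -0.643, -0.0], [0.0, 0.0, -1.0]]
ft_force: [-5.9, 2.2, 14.1]
gripper_width: 53.0
```

>>> drive_tool(
  targets=[
    {"linear": [0, 0, 0], "spin": 0},
    {"linear": [0, 0, -0.002], "spin": 0},
    {"linear": [0, 0, -0.003], "spin": 0},
    {"linear": [0, 0, -0.02], "spin": 0},
    {"linear": [0, 0, -0.04], "spin": 0},
    {"linear": [0, 0, -0.05], "spin": 0},
  ],
  grip=0.2,
)

```text
time_s: 10.62
ee_pos: [416.1, -127.4, 115.2]
tool_rot: [[0.643, 0.766, 0.001], [0.766, -0.643, -0.0], [0.0, 0.001, -1.0]]
ft_force: [-0.7, -0.3, 0.3]
gripper_width: 68.6
```

```bash
python3 - <<'E'
from h import *
o=sensors.get_obs();print(o['ee_pos'],o['ft_force'],o['gripper_width'])
a,d=grab('side','s3')
P=cloud('side',d)[175:225,325:350].reshape(-1,3)
m=(np.hypot(P[:,0]-416,P[:,1]+127.4)<24)&(P[:,2]>70)&(P[:,2]<85)
print(m.sum(),np.percentile(P[m][:,2],[5,50,95]),np.linalg.lstsq(np.c_[P[m][:,:2]-[416,-127.4],np.ones(m.sum())],P[m][:,2],rcond=None)[0])
cv2.imwrite('pics/c3.png',cv2.resize(a[130:250,260:400],None,fx=5,fy=5,interpolation=2))
E
```

```text
[ 416.05232393 -127.43644306  115.20940022] [-0.72650743 -0.32140682  0.26831017] 68.56608325025536
143 [75.0681157  76.72146538 77.71151718] [ 9.92125763e-04 -6.97266002e-03  7.66196555e+01]
```

View pics/c3.png

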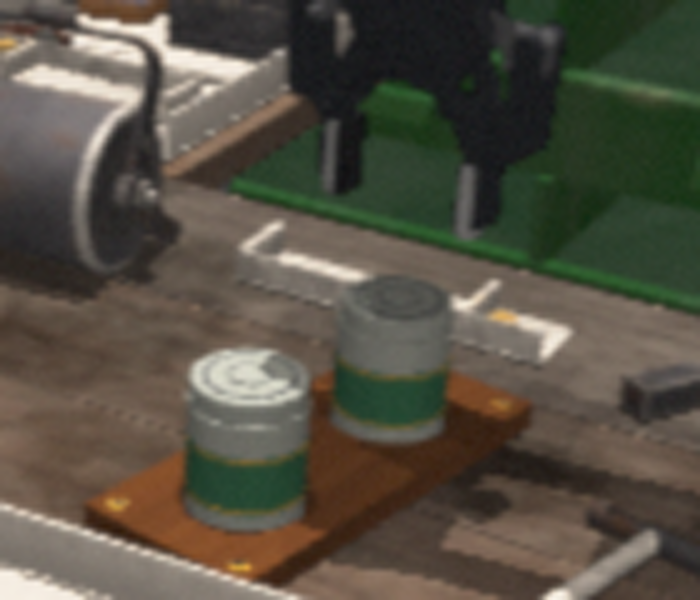

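>>> drive_tool(
  targets=[
    {"linear": [0, 0, 0.02], "spin": 0},
    {"linear": [0, 0, 0.045], "spin": 0},
    {"linear": [0, 0, 0.07], "spin": 0},
    {"linear": [0, 0, 0.087], "spin": 0},
    {"linear": [0, 0, 0.0945], "spin": 0},
    {"linear": [0, 0, 0.0945], "spin": 0},
  ],
)

```text
time_s: 11.42
ee_pos: [415.4, -127.2, 19.4]
tool_rot: [[0.643, 0.766, -0.001], [0.766, -0.643, 0.0], [-0.0, -0.001, -1.0]]
ft_force: [-0.3, 0.1, -0.3]
gripper_width: 67.9
```

>>> drive_tool(
  targets=[
    {"linear": [0, 0, 0], "spin": 0},
    {"linear": [0, 0, 0], "spin": 0},
    {"linear": [0, 0, 0], "spin": 0},
    {"linear": [0, 0, 0], "spin": 0},
  ],
  grip=0.6,
  squeeze=60,
)

```text
time_s: 11.92
ee_pos: [416.5, -127.7, 20.7]
tool_rot: [[0.643, 0.766, 0.002], [0.766, -0.643, -0.001], [0.001, 0.002, -1.0]]
ft_force: [2.5, -1.9, 5.1]
gripper_width: 55.2
```

>>> drive_tool(
  targets=[
    {"linear": [0, 0, -0.005], "spin": 0},
    {"linear": [0, 0, -0.018], "spin": 0},
    {"linear": [0, 0, -0.032], "spin": 0},
    {"linear": [0, 0, -0.04], "spin": 0},
    {"linear": [0, 0, -0.04], "spin": 0},
    {"linear": [0, 0, -0.04], "spin": 0},
    {"linear": [0, 0, -0.04], "spin": 0},
  ],
)

```text
time_s: 12.8
ee_pos: [415.4, -127.1, 59.3]
tool_rot: [[0.643, 0.766, -0.001], [0.766, -0.643, 0.001], [-0.0, -0.001, -1.0]]
ft_force: [-0.3, 0.0, -7.5]
gripper_width: 54.9
```

```bash
python3 - <<'E'
from h import *
F=[]
for i in range(8):
    grab('side','s4'); o=sensors.get_obs();F.append([*o['ft_force'],*o['joint_efforts'][1:3]])
print(np.round(F,2)[:,:3].tolist(),np.mean(F,0),o['ee_pos'],o['gripper_width'],o['time_s'])
a=cv2.imread('pics/s4.png')
cv2.imwrite('pics/c4.png',cv2.resize(a[110:250,260:400],None,fx=4,fy=4,interpolation=2))
E
```

```text
[[-0.74, -0.42, -7.57], [-0.55, 0.88, -6.97], [0.44, -0.45, -6.79], [0.19, 0.87, -6.76], [-0.48, -0.1, -6.73], [0.33, -0.03, -7.58], [-0.78, 0.74, -7.23], [0.52, -0.61, -6.69]] [ -0.13571941   0.10887203  -7.04071825 -32.92363912 -35.93387112] [ 415.68578733 -127.25941071   59.73754685] 54.893042462020354 13.2
```

View pics/c4.png

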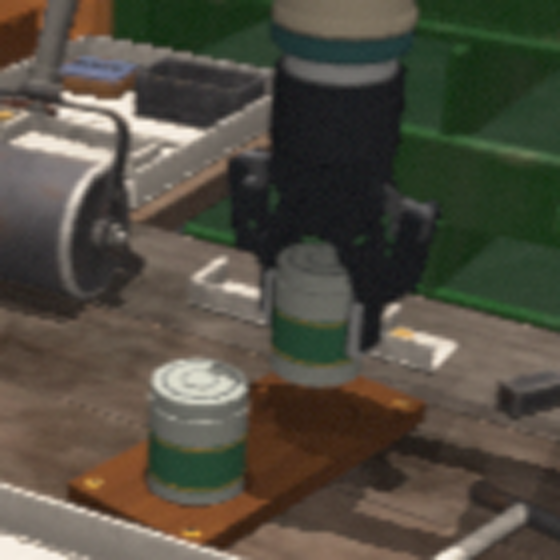

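>>> drive_tool(
  targets=[
    {"linear": [0, 0, 0.01], "spin": 0},
    {"linear": [0, 0, 0.022], "spin": 0},
    {"linear": [0, 0, 0.032], "spin": 0},
    {"linear": [0, 0, 0.037], "spin": 0},
    {"linear": [0, 0, 0.039], "spin": 0},
    {"linear": [0, 0, 0.04], "spin": 0},
    {"linear": [0, 0, 0.04], "spin": 0},
  ],
)

```text
time_s: 14.08
ee_pos: [415.9, -127.3, 20.7]
tool_rot: [[0.643, 0.766, 0.0], [0.766, -0.643, 0.0], [0.0, 0.0, -1.0]]
ft_force: [-4.8, 1.6, -0.2]
gripper_width: 55.0
```

>>> drive_tool(
  targets=[
    {"linear": [0, 0, 0], "spin": 0},
    {"linear": [0, 0, 0], "spin": 0},
    {"linear": [0, 0, 0], "spin": 0},
  ],
  grip=0.2,
)

```text
time_s: 14.45
ee_pos: [416.2, -127.5, 20.3]
tool_rot: [[0.643, 0.766, 0.001], [0.766, -0.643, -0.0], [0.001, 0.001, -1.0]]
ft_force: [-0.3, -0.0, -0.1]
gripper_width: 68.1
```

>>> drive_tool(
  targets=[
    {"linear": [0, 0, -0.02], "spin": 0},
    {"linear": [0, 0, -0.05], "spin": 0},
    {"linear": [0, 0, -0.08], "spin": 0},
    {"linear": [0, 0, -0.095], "spin": 0},
    {"linear": [0, 0, -0.1], "spin": 0},
  ],
)

```text
time_s: 15.08
ee_pos: [416.0, -127.4, 120.3]
tool_rot: [[0.643, 0.766, 0.001], [0.766, -0.643, -0.0], [0.0, 0.001, -1.0]]
ft_force: [0.1, -1.5, 0.7]
gripper_width: 68.4
```

>>> drive_tool(
  targets=[
    {"linear": [0.02, 0, 0], "spin": 0},
    {"linear": [0.06, 0.0005, 0], "spin": 0},
    {"linear": [0.095, 0.001, 0], "spin": 0},
    {"linear": [0.1115, 0.001, 0], "spin": 0},
    {"linear": [0.1115, 0.001, 0.01], "spin": 0},
    {"linear": [0.1115, 0.001, 0.015], "spin": 0},
  ],
)

```text
time_s: 15.82
ee_pos: [487.0, -43.1, 103.3]
tool_rot: [[0.643, 0.766, -0.002], [0.766, -0.643, 0.0], [-0.001, -0.002, -1.0]]
ft_force: [2.0, -0.5, -0.1]
gripper_width: 67.9
```

>>> drive_tool(
  targets=[
    {"linear": [0, 0, 0.02], "spin": 0},
    {"linear": [0, 0, 0.045], "spin": 0},
    {"linear": [0, 0, 0.067], "spin": 0},
    {"linear": [0, 0, 0.08], "spin": 0},
    {"linear": [0, 0, 0.085], "spin": 0},
    {"linear": [0, 0, 0.085], "spin": 0},
  ],
)

```text
time_s: 16.58
ee_pos: [488.2, -42.7, 20.0]
tool_rot: [[0.643, 0.766, 0.0], [0.766, -0.643, -0.0], [0.0, 0.0, -1.0]]
ft_force: [-0.1, -0.3, 0.8]
gripper_width: 68.3
```

>>> drive_tool(
  targets=[
    {"linear": [0, 0, 0], "spin": 0},
    {"linear": [0, 0, 0], "spin": 0},
    {"linear": [0, 0, 0], "spin": 0},
    {"linear": [0, 0, 0], "spin": 0},
  ],
  grip=0.6,
)

```text
time_s: 17.08
ee_pos: [488.9, -42.6, 20.9]
tool_rot: [[0.643, 0.766, 0.002], [0.766, -0.643, -0.0], [0.001, 0.002, -1.0]]
ft_force: [-0.8, -0.8, 5.9]
gripper_width: 55.0
```

>>> drive_tool(
  targets=[
    {"linear": [0, 0, -0.005], "spin": 0},
    {"linear": [0, 0, -0.018], "spin": 0},
    {"linear": [0, 0, -0.032], "spin": 0},
    {"linear": [0, 0, -0.04], "spin": 0},
    {"linear": [0, 0, -0.04], "spin": 0},
    {"linear": [0, 0, -0.04], "spin": 0},
    {"linear": [0, 0, -0.04], "spin": 0},
  ],
)

```text
time_s: 17.95
ee_pos: [487.8, -42.4, 59.2]
tool_rot: [[0.643, 0.766, -0.001], [0.766, -0.643, 0.0], [-0.0, -0.001, -1.0]]
ft_force: [0.6, -0.1, -4.4]
gripper_width: 55.0
```

```bash
python3 - <<'E'
from h import *
F=[]
for i in range(8):
    grab('side','s5'); o=sensors.get_obs();F.append(o['ft_force'])
print(np.mean(F,0),o['ee_pos'],o['gripper_width'],o['time_s'])
a=cv2.imread('pics/s5.png')
cv2.imwrite('pics/c5.png',cv2.resize(a[110:250,260:400],None,fx=4,fy=4,interpolation=2))
E
```

```text
[-0.0666265   0.19923016 -4.65196649] [488.09976922 -42.48740007  59.75338204] 55.043521315686405 18.35
```

View pics/c5.png

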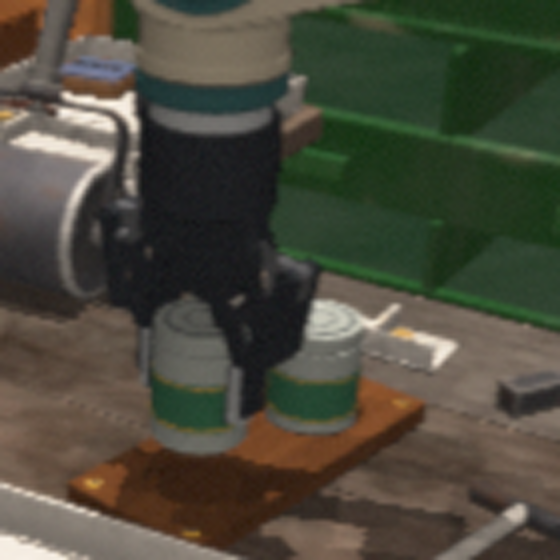

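The left tin weighs 4.65 N and the right 7.04 N, a ratio of 1.51, so the right is heavier. I'll put the left one back and fetch the right.

>>> drive_tool(
  targets=[
    {"linear": [0, 0, 0.01], "spin": 0},
    {"linear": [0, 0, 0.022], "spin": 0},
    {"linear": [0, 0, 0.032], "spin": 0},
    {"linear": [0, 0, 0.037], "spin": 0},
    {"linear": [0, 0, 0.039], "spin": 0},
    {"linear": [0, 0, 0.04], "spin": 0},
    {"linear": [0, 0, 0.04], "spin": 0},
  ],
)

```text
time_s: 19.23
ee_pos: [488.3, -42.5, 20.9]
tool_rot: [[0.642, 0.766, 0.0], [0.766, -0.642, -0.0], [0.0, 0.0, -1.0]]
ft_force: [-5.1, 1.2, 2.9]
gripper_width: 55.1
```

>>> drive_tool(
  targets=[
    {"linear": [0, 0, 0], "spin": 0},
    {"linear": [0, 0, 0], "spin": 0},
    {"linear": [0, 0, 0], "spin": 0},
  ],
  grip=0.2,
)

```text
time_s: 19.6
ee_pos: [488.5, -42.5, 20.1]
tool_rot: [[0.643, 0.766, 0.001], [0.766, -0.643, -0.0], [0.001, 0.001, -1.0]]
ft_force: [0.5, 0.3, 0.7]
gripper_width: 68.4
```

>>> drive_tool(
  targets=[
    {"linear": [0, 0, -0.02], "spin": 0},
    {"linear": [0, 0, -0.05], "spin": 0},
    {"linear": [0, 0, -0.08], "spin": 0},
    {"linear": [0, 0, -0.095], "spin": 0},
    {"linear": [0, 0, -0.1], "spin": 0},
  ],
)

```text
time_s: 20.23
ee_pos: [488.4, -42.5, 120.3]
tool_rot: [[0.643, 0.766, 0.001], [0.766, -0.643, -0.0], [0.001, 0.001, -1.0]]
ft_force: [-0.0, -0.6, -1.7]
gripper_width: 68.2
```

>>> drive_tool(
  targets=[
    {"linear": [-0.02, 0, 0], "spin": 0},
    {"linear": [-0.06, -0.0005, 0], "spin": 0},
    {"linear": [-0.095, -0.001, 0], "spin": 0},
    {"linear": [-0.1115, -0.001, 0], "spin": 0},
    {"linear": [-0.1115, -0.001, 0.01], "spin": 0},
    {"linear": [-0.1115, -0.001, 0.015], "spin": 0},
  ],
)

```text
time_s: 20.98
ee_pos: [415.5, -126.7, 103.5]
tool_rot: [[0.642, 0.766, -0.001], [0.766, -0.642, 0.001], [-0.0, -0.002, -1.0]]
ft_force: [0.4, 0.0, -0.7]
gripper_width: 68.1
```

>>> drive_tool(
  targets=[
    {"linear": [0, 0, 0.02], "spin": 0},
    {"linear": [0, 0, 0.045], "spin": 0},
    {"linear": [0, 0, 0.067], "spin": 0},
    {"linear": [0, 0, 0.08], "spin": 0},
    {"linear": [0, 0, 0.085], "spin": 0},
    {"linear": [0, 0, 0.085], "spin": 0},
  ],
)

```text
time_s: 21.72
ee_pos: [416.0, -127.2, 19.9]
tool_rot: [[0.642, 0.766, 0.0], [0.766, -0.642, 0.0], [0.0, 0.0, -1.0]]
ft_force: [-0.2, -0.2, 0.1]
gripper_width: 68.2
```

>>> drive_tool(
  targets=[
    {"linear": [0, 0, 0], "spin": 0},
    {"linear": [0, 0, 0], "spin": 0},
    {"linear": [0, 0, 0], "spin": 0},
    {"linear": [0, 0, 0], "spin": 0},
  ],
  grip=0.6,
)

```text
time_s: 22.22
ee_pos: [416.2, -127.3, 20.8]
tool_rot: [[0.643, 0.766, 0.001], [0.766, -0.643, -0.0], [0.001, 0.001, -1.0]]
ft_force: [-1.7, 1.5, 6.2]
gripper_width: 55.4
```

```bash
python3 - <<'E'
from h import *
P=cloud('top',np.load('pics/top0.npy'))
# galley corners read off the top picture: rim tops
for u,v in((194,109),(296,155),(236,281),(133,231)): print(atz('top',u,v,20).round())
o=[]
for u,v in((246,153),(274,166),(215,195)): print(P[v,u].round())
E
```

```text
[775. 191.  20.]
[673. -35.  20.]
[397.  96.  20.]
[505. 322.  20.]
[677.  76.  25.]
[649.  14.  20.]
[586. 147.   1.]
```

>>> drive_tool(
  targets=[
    {"linear": [0, 0, -0.005], "spin": 0},
    {"linear": [0, 0, -0.02], "spin": 0},
    {"linear": [0, 0, -0.045], "spin": 0},
    {"linear": [0, 0, -0.07], "spin": 0},
    {"linear": [0, 0, -0.095], "spin": 0},
    {"linear": [0, 0, -0.12], "spin": 0},
    {"linear": [0, 0, -0.135], "spin": 0},
    {"linear": [0, 0, -0.14], "spin": 0},
  ],
)

```text
time_s: 23.22
ee_pos: [415.8, -127.4, 160.6]
tool_rot: [[0.643, 0.766, 0.001], [0.766, -0.643, -0.0], [0.0, 0.001, -1.0]]
ft_force: [0.1, -0.6, -7.5]
gripper_width: 55.0
```

>>> drive_tool(
  targets=[
    {"linear": [0.005, -0.001, 0], "spin": 0},
    {"linear": [0.015, -0.003, 0], "spin": 0},
    {"linear": [0.035, -0.007, 0], "spin": 0},
    {"linear": [0.06, -0.012, 0], "spin": 0},
    {"linear": [0.085, -0.017, 0], "spin": 0},
    {"linear": [0.11, -0.022, 0], "spin": 0},
    {"linear": [0.135, -0.027, 0], "spin": 0},
    {"linear": [0.16, -0.032, 0], "spin": 0},
  ],
)

```text
time_s: 24.22
ee_pos: [494.0, 17.4, 158.7]
tool_rot: [[0.642, 0.767, -0.002], [0.767, -0.642, 0.0], [-0.001, -0.002, -1.0]]
ft_force: [0.9, 0.2, -8.2]
gripper_width: 55.0
```

>>> drive_tool(
  targets=[
    {"linear": [0.025, -0.005, 0], "spin": 0},
    {"linear": [0.05, -0.01, 0], "spin": 0},
    {"linear": [0.075, -0.015, 0], "spin": 0},
    {"linear": [0.1, -0.02, 0], "spin": 0},
    {"linear": [0.12, -0.024, 0], "spin": 0},
    {"linear": [0.135, -0.027, 0], "spin": 0},
    {"linear": [0.142, -0.0285, 0], "spin": 0},
    {"linear": [0.144, -0.029, 0], "spin": 0},
  ],
)

```text
time_s: 25.22
ee_pos: [564.2, 145.0, 159.5]
tool_rot: [[0.642, 0.766, -0.001], [0.766, -0.642, -0.0], [-0.001, -0.0, -1.0]]
ft_force: [0.4, -0.4, -7.1]
gripper_width: 55.0
```

>>> drive_tool(
  targets=[
    {"linear": [0, 0, 0], "spin": 0},
    {"linear": [0, 0, 0], "spin": 0},
    {"linear": [0, 0, 0], "spin": 0},
    {"linear": [0, 0, 0], "spin": 0},
  ],
)

```text
time_s: 25.72
ee_pos: [564.3, 144.6, 159.9]
tool_rot: [[0.643, 0.766, 0.0], [0.766, -0.643, 0.0], [0.0, 0.0, -1.0]]
ft_force: [0.2, -0.5, -6.9]
gripper_width: 55.4
```

```bash
python3 - <<'E'
from h import *
a,d=grab('side','s6');t,_=grab('top','t6');o=sensors.get_obs()
for k in('time_s','ee_pos','ft_force','gripper_width','qvel'): print(k,np.round(o[k],2))
P=cloud('side',d).reshape(-1,3)
for n,x,y,z in(('lid on left tin',488,-42.5,77),('held',*o['ee_pos'][:2],0)):
    m=(np.hypot(P[:,0]-x,P[:,1]-y)<33)&(P[:,2]>60); print(n,m.sum(),np.percentile(P[m][:,2],[0.5,2,50,90]).round(1))
cv2.imwrite('pics/c6.png',cv2.resize(a[80:320,140:400],None,fx=2.5,fy=2.5,interpolation=2))
E
```

```text
time_s 25.82
ee_pos [564.29 144.73 159.84]
ft_force [ 0.59 -0.08 -7.53]
gripper_width 55.2
qvel [ 0.07  0.07 -0.04 -0.08 -0.01 -0.09]
lid on left tin 374 [60.3 60.6 75.6 77.3]
held 2411 [145.7 147.9 217.6 334.8]
```

View pics/c6.png

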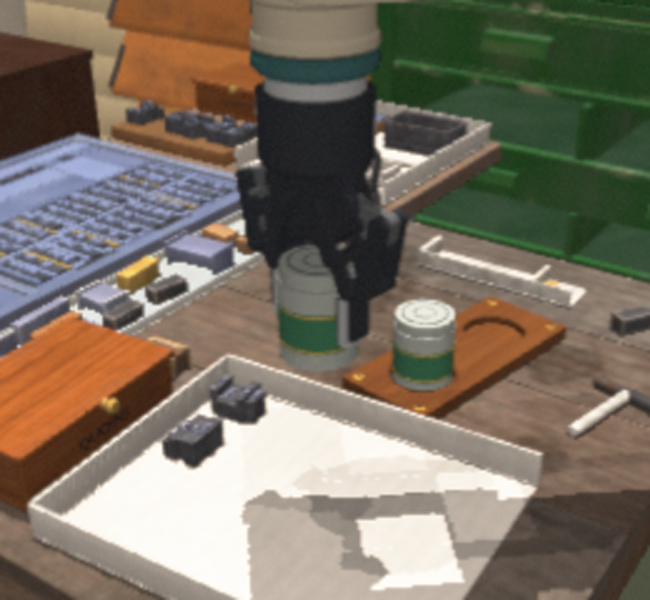

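The picture shows the heavy tin (about (318,310)) held upright with its lid on, its foot at z≈146. The light tin stands closed in the rack (425,345), and the type blocks haven't moved. Handing in.

```bash
python3 -c "
from rig import manip; print(manip.finish_job())"
```

```text
the job is handed in; nothing more can be done
None
```

The job is done and handed in at about 26 s of the 72 s allowed. No verdict is reported, so the result below is from my own last checks.

- **Lid:** I put the loose lid on the open (right) tin and pressed it home with about 14 N. Its top measured 76.6 mm (77 expected) and level.
- **Weighing:** I lifted each tin clear of the rack by its sides. The right tin read 7.04 N and the left 4.65 N, a ratio of 1.51, so the right one is heavier.
- **Lighter tin:** The left tin stands back in its recess with its lid on.
- **Heavier tin:** It is held upright and closed at x 564, y 145 mm, about over the middle of the galley. Its foot is at about z 146 mm, 144 mm above the tray floor. The arm was still and the grip held at 55 mm opening with a set squeeze of 60 N.
- **Galley:** The type blocks look untouched in the last picture.

None of the last checks failed or disagreed.

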